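# Set the stock flags right

### The arm

A 6-joint arm with a two-finger parallel gripper is mounted at the origin on a cart in front of the work surface, level with it; the furniture and walls round the work are solid. World frame = base frame: x ahead of the robot, y to its left, z up, the work surface at z = 0. Lengths are in m, angles in rad, forces in N, time in s.
With the tool pointing down it reaches from about 0.375 to 0.975 m from the base axis. Payload 3.8 kg.
Tool frame: the origin (TCP) lies midway between the tips of the shut fingers; the grasp point (between the pads) lies 19 mm behind it; z points along the fingers, y is the line along which they close (so a half turn about z gives the same grasp; the last joint's range is limited). The gripper opens to 85 mm and grips with 20 to 120 N. Pads are 22 mm wide; open, the fingers measure 114 mm over their backs; the gripper's body (76 mm by 85 mm) begins 54 mm behind the grasp point. The pads swing forward as they close: fully open they stand 13 mm farther back than shut.
Start: joints at [1.071, 0.264, 1.604, -0, 1.274, -0.037], TCP at [0.301, 0.604, 0.231] pointing down, gripper open.
Joint ranges: [-2.63, 2.63], [-0.94, 2.18], [0.31, 2.57], [-1.31, 4.45], [0, 2.66], [-2.55, 2.55]. Speed limits (rad/s): [2.57, 2.57, 3.14, 3.14, 3.14, 3.14].

### API

Orientations are given as a rotation vector (axis times angle).
In Python, from workcell import bot gives the robot as it stands.
- The arm moves only by the tool jog_arm, never from a script. Its argument "motion" is a list of rows, each a list of 5 numbers: the opening, from -1 (shut) to 1 (fully open), then the shift along the tool's x, y, z in mm, then the turn about the tool's z in degrees. In form: [[claw, x, y, z, twist], ...]. A call has 1 to 10 rows; each row shifts and turns the commanded pose from where the row before left it, along the tool's axes as they then stand; what a row does not reach is not made up. A row lasts 1/12 s, in which the tool goes at most 41.7 mm and 7.16 degrees, less where a joint would pass 70% of its speed; a pose out of reach is approached as far as the arm can. A call with a gripper value outside its range is refused whole. The fingers move at their own pace and stop on an object; "force" is the grip in N (left out, the last holds). Time passes only in rows, so rows that do not move let the fingers close. It gives the time, the measured TCP pose, the force, the opening and the grip force at its end, in the units of the state.
- bot.read_state(): the state, without advancing time (a new reading comes with each control period).
- bot.read_camera(name): name is "scene" or "top" or "wrist"; returns (picture, depth): 400x640x3 uint8, red, green, blue; 400x640 float32, m along the optical axis (not along the pixel's ray), 0 where there is no reading.
- bot.get_calibration(name): a dict with "vfov" (degrees; the focal length in pixels is half the picture's height over the tangent of half this angle, whatever the lens; pixels are square), "cx", "cy" (the principal point, pixels), "dist" ([k1, k2, p1, p2, k3] as OpenCV has them; the pictures are not rectified), "rvec" (rotation vector, rad) and "tvec" (3), from world to camera coordinates, as OpenCV has them; the wrist camera has in their place "tool_from_camera" (4x4, takes a point from camera to tool coordinates, whose origin is the TCP and whose axes are the flange's). Camera axes: x right, y down, z forward; pixel columns grow to the right and rows downward; lengths in m; the calibration is good to about 2 mm. A picture is of the moment at which its call begins: read the wrist's pose just before it. get_calibration takes no time and is no camera call.
- bot.finish_job(): hands the job in; it is judged then, once.
The state is a dict: "time": time; "q": joint angles; "joint_vel": joint speeds; "joint_torque": joint torques, N m; "tool_pos": TCP position; "tcp_rot": TCP orientation; "wrist_force": force on the tool from outside, world axes, zero at the start; "torque": the same for the moment, N m; "width": opening from 0.0 (shut) to 1.0 (fully open); "grip_force": force on a finger pad.
Only numpy, scipy, OpenCV 4.12 (cv2) and the standard library are available. Lean on these libraries where they do the work, as an engineer would, in place of code of your own. Each camera call takes 0.05 s, during which the arm holds its last target. There are 200 camera calls.

### The job

Each consumables tray has a tip-over stock flag: green face up means stocked, red face up means empty, reorder. Two of the three flags are wrong: the empty tray still shows green, and a tray that has been refilled still shows red. Using only the fingertips, push each wrong flag right over its pivot until it lies flat on its other side, and leave the correct flag, the stock in the trays and the tools lying about where they are.

Things in the scene. Friction and masses are not known exactly. Their poses are not given: they have to be found in the camera images.
- tray_a: tray unit a, screwed down: black base plate 150 x 100 x 6 mm (x, y, z), a shallow grey tray on its rear part, a stock flag on its front part. Origin: centre of the plate's underside, on the desk top; x points from the flag to the tray (away from the robot, give or take the yaw), y to the left, z up. Starts with nothing in its tray. The units stand side by side in any order, about 135 mm apart
- tray_b: tray unit b, built like unit a; starts with the jar or the tape roll in its tray. Tray of every unit: 88 x 92 mm (x, y), centre at x = +29 mm, walls 3 mm thick, rim 26 mm and floor 10 mm above the desk
- tray_c: tray unit c, built like unit a; starts with the jar or the tape roll in its tray. To the right of the units, beyond a bundle of cables, a tall microscope leans over the desk's rear half: coming from the right, cross with the hand drawn back to about 0.4 m from the robot's base axis
- flag_a_pivot (a point): centre of the pivot of unit a's flag, fixed to the unit at x = -46 mm, y = 0, 48 mm above the desk; the pivot axis is level, along the unit's x. Aluminium cheeks 22 to 25 mm from the centre along the axis carry it: 15 mm wide along y, tops 8 mm above the pivot. Below lies only the base plate, its top 42 mm under the pivot
- flag_b_pivot (a point): the same point of unit b. Every flag: a paddle 40 mm wide (along the axis), 5 mm thick, reaching 47 mm from the pivot, one face green with a white ring, the other red with a white bar; opposite it a ribbed black thumb tab, 26 mm wide, 5 mm thick, reaching 33 mm from the pivot. Pressing the tab down from above raises the paddle
- flag_c_pivot (a point): the same point of unit c
- flag_a (a joint): angle of unit a's flag: 0 = paddle level to the unit's left (+y), green face up, tab to the right; pi/2 = paddle straight up, tab straight down; pi = paddle level to the right (-y), red face up, tab to the left. Stops at 0 and pi. Friction hinge (0.025 N m, about 1 N at the tab): the flag stays at any angle it is left at, so push it all the way
- flag_b (a joint): the same for unit b
- flag_c (a joint): the same for unit c
- paste_jar: stock: green screw-lid jar of paste, 44 mm in diameter, 30 mm tall, standing in one of the trays; origin at the centre of its underside
- pvc_tape: stock: roll of blue tape, 61 mm in diameter, 18 mm tall, lying flat in one of the trays; origin at the centre of its underside
- driver_teal: teal screwdriver, 189 mm long, 18 mm tall, lying on the desk behind the trays; to be left alone
- flush_cutters: red-handled flush cutters, 134 x 46 x 12 mm, lying on the desk behind the trays; to be left alone
Things that resemble listed ones, but are neither listed nor needed, are in the scene too. What is shaped like the pvc_tape but purple or turquoise is not meant.

How it is judged:
By the outcome, as a careful person would: the job done as asked, in the order asked, and still so for the second after the job is handed in, with the robot touching nothing.
It also fails if it takes over 51 s, if anything falls off the work surface, if the arm or the gripper's body presses on something with over 40 N, if the wrist force passes 120 N, or if a joint passes its speed limit or range.

## Working session

There is one attempt and no reset: what is moved stays moved. The work goes in short steps, Python scripts to look and compute and a tool call to move; the robot and the scene stay as the last step left them, time stands still between calls to the robot, and variables do not carry over. Pictures are saved under pics/ and viewed, at most 10 in all, crops included, and the job is handed in when it is done.

Besides the shell and the picture viewer there is one more tool, called after "Request:" as name(argument=value, ...), one argument or row to a line, values as JSON. jog_arm: Moves the arm, as the interface text tells. Its arguments: {"type":"object","properties":{"motion":{"type":"array"},"force":{"type":"number"}},"required":["motion"]}

```bash
mkdir -p pics; ls; python3 - <<'E'
from workcell import bot
import cv2,numpy as np
s=bot.read_state();print({k:np.round(v,3) for k,v in s.items()})
for n in("scene","top"):
    p,d=bot.read_camera(n);cv2.imwrite(f"pics/{n}0.png",p[:,:,::-1]);np.savez(f"pics/{n}0.npz",p=p,d=d);print(n,bot.get_calibration(n))
E
```

```text
pics
{'time': np.float64(0.0), 'q': array([ 1.071,  0.265,  1.605,  0.   ,  1.274, -0.037]), 'joint_vel': array([-0.001,  0.   ,  0.001, -0.002,  0.001,  0.001]), 'joint_torque': array([-1.0000e-03, -5.1510e+01, -3.6732e+01, -0.0000e+00,  1.3000e-02,
       -0.0000e+00]), 'tool_pos': array([0.301, 0.603, 0.23 ]), 'tcp_rot': array([-7.200e-01, -3.057e+00,  3.000e-03]), 'wrist_force': array([0.483, 0.313, 1.082]), 'torque': array([ 0.065,  0.015, -0.009]), 'grip_force': np.float64(0.0), 'width': np.float64(0.996)}
scene {'vfov': 44.92507184557524, 'cx': 318.17178594088386, 'cy': 204.66633049091783, 'dist': array([-0.00092778,  0.        ,  0.        ,  0.        ,  0.        ]), 'rvec': array([ 2.10591307, -0.90402715,  0.44631642]), 'tvec': array([-0.20500958,  0.39087724,  0.50115645])}
top {'vfov': 46.70733821850796, 'cx': 309.25336763797577, 'cy': 208.6823353766812, 'dist': array([0.04694937, 0.        , 0.        , 0.        , 0.        ]), 'rvec': array([ 2.24122114, -2.17408048,  0.10789579]), 'tvec': array([0.17536161, 0.54350433, 0.8794555 ])}
```

View pics/scene0.png

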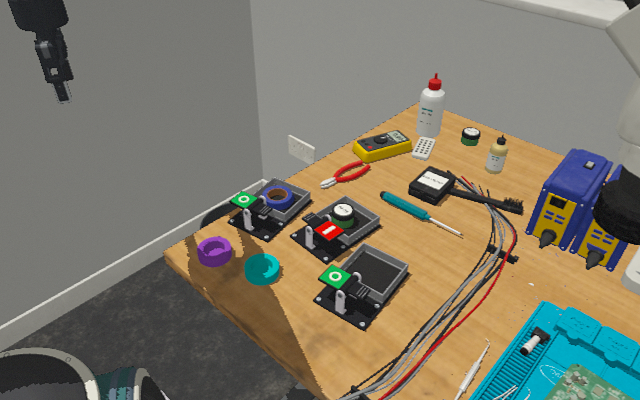

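View pics/top0.png

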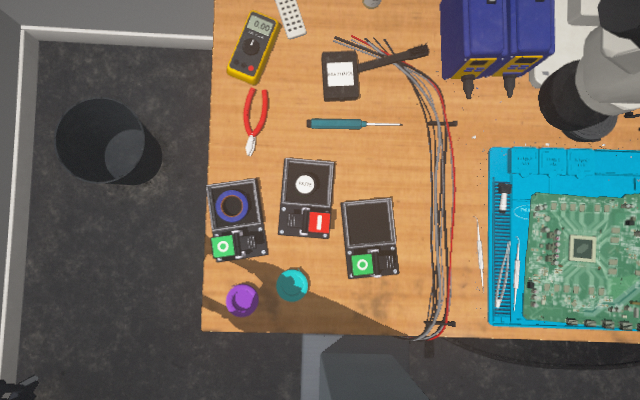

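The scene and top views show three units in the top picture:
- **Left (235,220):** tape in the tray, green flag, correct.
- **Middle (305,200):** jar in the tray, red flag at (319,221), wrong. Its tab is on the left.
- **Right (370,235):** empty, green flag at (362,265), wrong. Its tab is on the right.

Next I'll locate the units using the top camera's depth.

```bash
cat > h.py <<'E'
import cv2,numpy as np
from workcell import bot
def cloud(n,d):
    c=bot.get_calibration(n);f=200/np.tan(np.radians(c["vfov"]/2))
    K=np.array([[f,0,c["cx"]],[0,f,c["cy"]],[0,0,1]])
    v,u=np.mgrid[0:400,0:640]
    r=cv2.undistortPoints(np.dstack([u,v]).reshape(-1,1,2).astype(float),K,c["dist"]).reshape(400,640,2)
    P=np.dstack([r,np.ones((400,640))])*d[:,:,None]
    R=cv2.Rodrigues(c["rvec"])[0]
    return (P-c["tvec"].ravel())@R
E
python3 - <<'E'
from h import *
z=np.load("pics/top0.npz");W=cloud("top",z["d"]);p=z["p"].astype(int)
print("desk z",np.median(W[130:150,280:300,2]))
R,G,B=p[...,0],p[...,1],p[...,2]
red=(R>150)&(G<90)&(B<90);gr=(G>110)&(R<90)&(B<110)
for n,(u0,u1,v0,v1) in dict(left=(204,272,175,265),mid=(274,340,154,242),right=(338,404,194,283)).items():
    s=np.s_[v0:v1,u0:u1];Q=W[s].reshape(-1,3);m=(Q[:,2]>.0035)&(Q[:,2]<.07)
    mm=m.reshape(v1-v0,u1-u0).astype(np.uint8);k,l,st,_=cv2.connectedComponentsWithStats(mm)
    m=(l==1+st[1:,4].argmax()).ravel()
    (c,wh,a)=cv2.minAreaRect((Q[m,:2]*1000).astype(np.float32));print(n,"plate",np.round(c,1),np.round(wh,1),round(a,1))
    f=m&(Q[:,2]>.042)&(Q[:,2]<.053);print(" flag med z",np.median(Q[f,2]),np.round(cv2.minAreaRect((Q[f,:2]*1000).astype(np.float32))[0],1))
    for nm,k in(("red",red),("green",gr)):
        q=Q[k[s].ravel()&f]
        if len(q)>20:print(" ",nm,len(q),np.round(q.mean(0)*1000,1))
    yaw=np.radians(a if a<45 else a-90);C,S=np.cos(yaw),np.sin(yaw)
    # pivot
    pv=np.array(c)+np.array([[C,-S],[S,C]])@[-46,0];print(" yaw",np.degrees(yaw)," pivot",pv.round(1))
E
```

```text
desk z 0.0009836017364978843
left plate [512.5 332.1] [156.6 109. ] 9.3
 flag med z 0.05147460294878447 [466.7 329. ]
  green 37 [462.8 345.6  51.8]
 yaw 9.266410827636719  pivot [467.1 324.7]
mid plate [559.6 197.8] [103.1 156.1] 87.4
 flag med z 0.05128748366158865 [543.3 189.8]
  red 240 [511.2 174.7  51.5]
 yaw -2.5779876708984375  pivot [513.6 199.8]
right plate [486.2  73.6] [150.9 105.8] 7.5
 flag med z 0.051409892725772295 [440.4  74.6]
  green 192 [436.9  91.8  51.6]
 yaw 7.5402045249938965  pivot [440.6  67.6]
```

Request:
jog_arm(
  motion=[
    [-1, 0, 0, 0, 7],
    [-1, 0, 0, 0, 7],
    [-1, 0, 0, 0, 7],
    [-1, 0, 0, 0, 7],
    [-1, 0, 0, 0, 7],
    [-1, 0, 0, 0, 7],
    [-1, 0, 0, 0, 7],
    [-1, 0, 0, 0, 7],
    [-1, 0, 0, 0, 0],
    [-1, 0, 0, 0, 0],
  ],
  force=40,
)

```text
time: 0.93
tool_pos: [0.3012, 0.6037, 0.2307]
tcp_rot: [2.068, 2.365, -0.002]
wrist_force: [-0.0, 0.9, 0.5]
width: -0.002
grip_force: 0.0
```

```bash
cat >> h.py <<'E'
from scipy.spatial.transform import Rotation as Ro
U={"mid":((513.6,199.8),-2.6),"right":((440.6,67.6),7.5)}
def rel(n):
    "TCP in unit frame about pivot (mm; z above desk), tool axes"
    s=bot.read_state();(px,py),a=U[n];R=Ro.from_rotvec(s["tcp_rot"]).as_matrix()
    y=np.radians(a);C,S=np.cos(y),np.sin(y)
    d=np.array(s["tool_pos"])*1000-[px,py,0]
    print(n,"unit xy z",np.round([C*d[0]+S*d[1],-S*d[0]+C*d[1],d[2]],1),"tool-x angle",round(float(np.degrees(np.arctan2(R[1,0],R[0,0]))),1),"tool shift to pivot",np.round(-R.T@d,1),"tilt",np.round(R[:,2],3),"F",np.round(s["wrist_force"],1),"t",s["time"],"q6",s["q"][5])
E
python3 -c "from h import *;rel('right')"
```

```text
right unit xy z [-68.2 549.7 230.7] tool-x angle 97.7 tool shift to pivot [-549.7   66.7  231.1] tilt [-0.    -0.001 -1.   ] F [-0.   0.9  0.5] t 0.9333 q6 0.9370770544339172
```

Request:
jog_arm(
  motion=[
    [-1, -29, 4, 0, 0],
    [-1, -29, 4, 0, 0],
    [-1, -29, 4, 0, 0],
    [-1, -29, 4, 0, 0],
    [-1, -29, 4, 0, 0],
    [-1, -29, 4, 0, 0],
    [-1, -29, 4, 0, 0],
    [-1, -29, 4, 0, 0],
    [-1, -29, 4, 0, 0],
    [-1, -29, 4, 0, 0],
  ],
)

```text
time: 1.77
tool_pos: [0.3788, 0.3203, 0.2312]
tcp_rot: [2.067, 2.366, 0.0]
wrist_force: [1.1, -0.7, -0.3]
width: 0.001
grip_force: 0.0
```

Request:
jog_arm(
  motion=[
    [-1, -29, 3, 0, 0],
    [-1, -29, 3, 0, 0],
    [-1, -29, 3, 0, 0],
    [-1, -29, 3, 0, 0],
    [-1, -29, 3, 0, 0],
    [-1, -29, 3, 0, 0],
    [-1, -29, 3, 0, 0],
    [-1, -29, 3, 0, 0],
    [-1, -29, 2, 0, 0],
    [-1, -27, 1, 0, 0],
  ],
)

```text
time: 2.6
tool_pos: [0.4431, 0.0381, 0.2314]
tcp_rot: [2.067, 2.365, 0.0]
wrist_force: [-0.1, 1.1, -0.2]
width: 0.002
grip_force: 0.0
```

Request:
jog_arm(
  motion=[
    [-1, 0, 0, 30, 0],
    [-1, 0, 0, 30, 0],
    [-1, 0, 0, 30, 0],
    [-1, 0, 0, 30, 0],
    [-1, 0, 0, 20, 0],
    [-1, 0, 0, 10, 0],
    [-1, 0, 0, 0, 0],
    [-1, 0, 0, 0, 0],
  ],
)

```text
time: 3.27
tool_pos: [0.4432, 0.0397, 0.0815]
tcp_rot: [-2.07, -2.363, 0.0]
wrist_force: [0.7, -0.3, 0.5]
width: 0.004
grip_force: 0.0
```

```bash
python3 - <<'E'
from h import *
rel('right')
p,d=bot.read_camera("wrist");cv2.imwrite("pics/w1.png",p[:,:,::-1])
p,d=bot.read_camera("scene");cv2.imwrite("pics/s1.png",cv2.resize(p[200:350,260:460,::-1],None,fx=4,fy=4))
E
```

```text
right unit xy z [ -1.1 -28.   81.5] tool-x angle 97.6 tool shift to pivot [28.   1.2 81.5] tilt [-0. -0. -1.] F [ 0.7 -0.3  0.5] t 3.2667 q6 -0.098696611211833
```

View pics/w1.png

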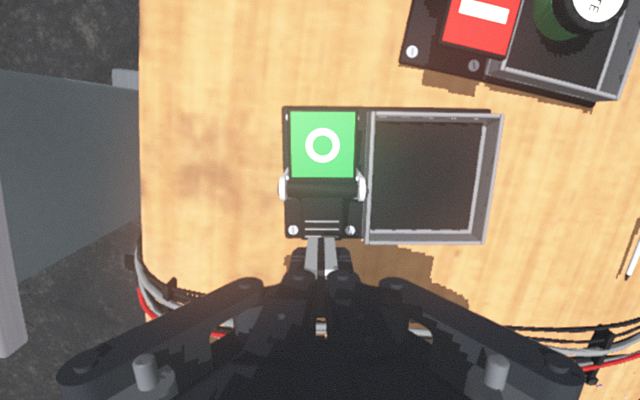

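View pics/s1.png

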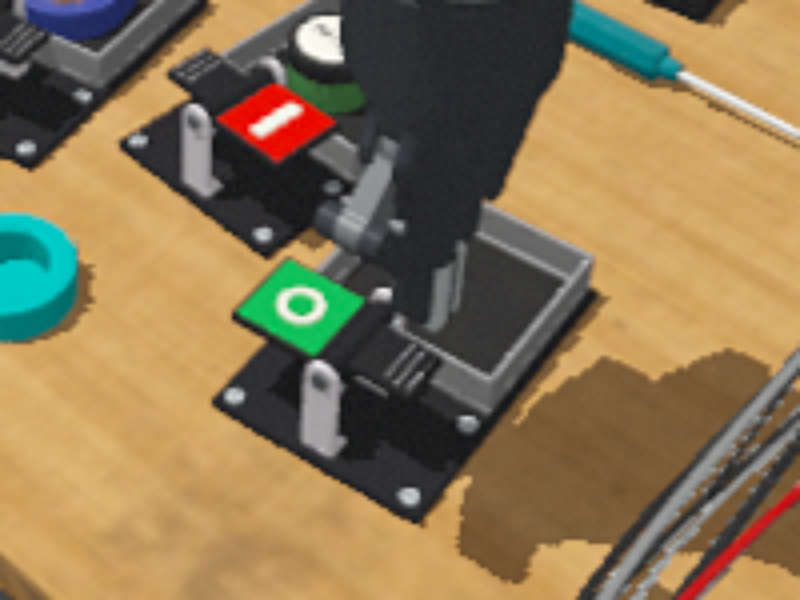

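The wrist view shows the tip over the tab at (320,245), centred between the cheeks at (284,185) and (361,185). The scene view agrees. Next I'll press the tab down.

Request:
jog_arm(
  motion=[
    [-1, 0, 0, 15, 0],
    [-1, 0, 0, 10, 0],
    [-1, 0, 0, 6, 0],
    [-1, 0, 0, 6, 0],
    [-1, 0, 0, 6, 0],
    [-1, 0, 0, 6, 0],
    [-1, 0, 0, 5, 0],
    [-1, 0, 0, 0, 0],
  ],
)

```text
time: 4.03
tool_pos: [0.4425, 0.0395, 0.0263]
tcp_rot: [-2.071, -2.361, 0.002]
wrist_force: [-0.9, -0.8, -0.1]
width: 0.002
grip_force: 0.0
```

```bash
python3 - <<'E'
from h import *
rel('right')
p,d=bot.read_camera("scene");cv2.imwrite("pics/s2.png",cv2.resize(p[200:350,260:460,::-1],None,fx=4,fy=4))
E
```

```text
right unit xy z [ -1.8 -28.1  26.3] tool-x angle 97.5 tool shift to pivot [28.1  1.8 26.3] tilt [-0.001 -0.    -1.   ] F [-0.9 -0.8 -0.1] t 4.0333 q6 -0.09741181861327461
```

View pics/s2.png

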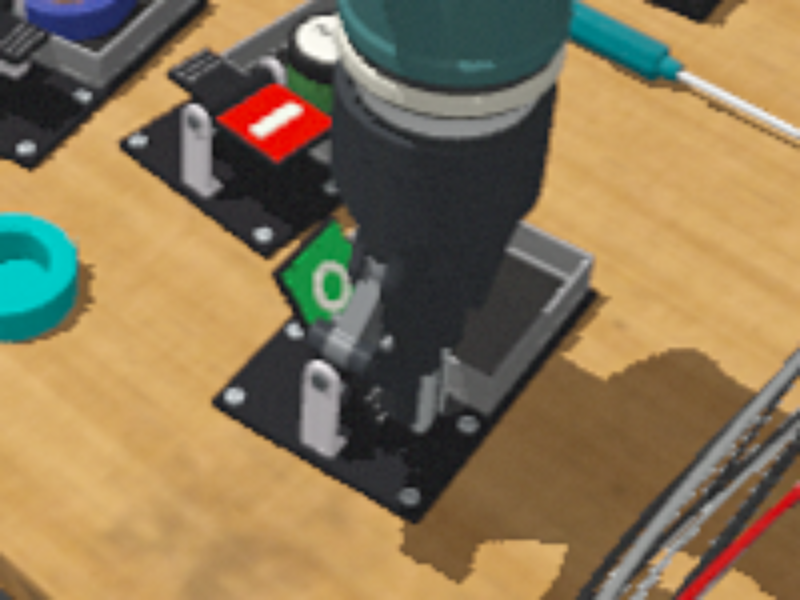

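The paddle is up about 50°, with the green face at (330,280) in the crop. I'll go up and over, then push it from behind.

Request:
jog_arm(
  motion=[
    [-1, 0, 0, -20, 0],
    [-1, 0, 0, -35, 0],
    [-1, 0, 0, -32, 0],
    [-1, 20, 0, 0, 0],
    [-1, 30, 0, 0, 0],
    [-1, 30, 0, 0, 0],
    [-1, 4, 0, 10, 0],
    [-1, 0, 0, 18, 0],
    [-1, 0, 0, 15, 0],
    [-1, 0, 0, 0, 0],
  ],
)

```text
time: 4.92
tool_pos: [0.429, 0.1223, 0.0681]
tcp_rot: [-2.068, -2.36, 0.008]
wrist_force: [-0.4, -0.7, -0.6]
width: -0.002
grip_force: 0.0
```

Request:
jog_arm(
  motion=[
    [-1, -12, 0, 0, 0],
    [-1, -12, 0, 0, 0],
    [-1, -10, 0, 0, 0],
    [-1, -10, 0, 0, 0],
    [-1, -10, 0, 0, 0],
    [-1, -10, 0, 0, 0],
    [-1, -10, 0, 0, 0],
    [-1, -10, 0, 0, 0],
    [-1, -6, 0, 0, 0],
    [-1, 0, 0, 0, 0],
  ],
)

```text
time: 5.75
tool_pos: [0.4441, 0.0323, 0.0714]
tcp_rot: [2.073, 2.36, -0.001]
wrist_force: [0.4, 1.1, -0.1]
width: 0.001
grip_force: 0.1
```

```bash
python3 - <<'E'
from h import *
rel('right')
p,d=bot.read_camera("scene");cv2.imwrite("pics/s3.png",cv2.resize(p[200:350,260:460,::-1],None,fx=4,fy=4))
E
```

```text
right unit xy z [ -1.1 -35.5  71.4] tool-x angle 97.4 tool shift to pivot [35.5  1.1 71.3] tilt [ 0.    -0.001 -1.   ] F [ 0.4  1.1 -0.1] t 5.75 q6 -0.11169498836022568
```

View pics/s3.png

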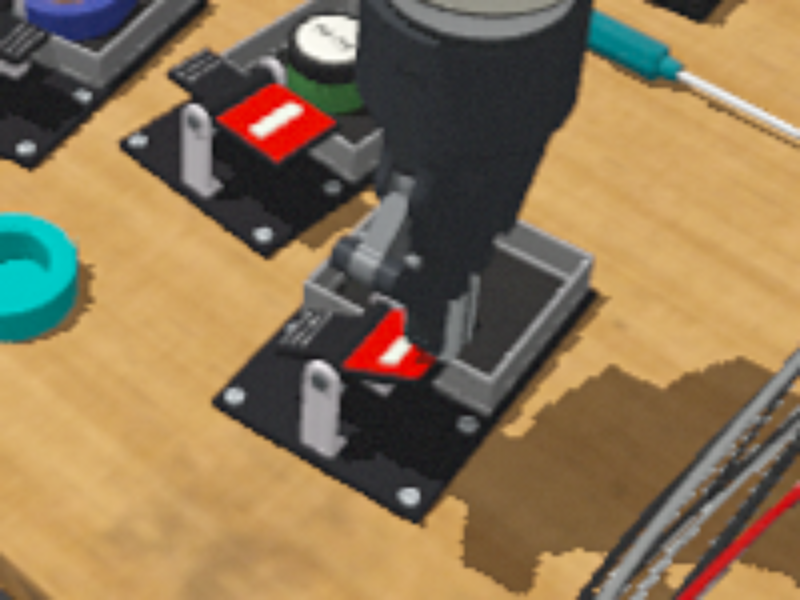

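The flag is over the top and the red face shows at (395,350), not flat yet. I'll press it down.

Request:
jog_arm(
  motion=[
    [-1, 0, 0, 6, 0],
    [-1, 0, 0, 6, 0],
    [-1, 0, 0, 6, 0],
    [-1, 0, 0, 3, 0],
    [-1, 0, 0, 2, 0],
    [-1, 0, 0, 0, 0],
  ],
)

```text
time: 6.3
tool_pos: [0.4436, 0.034, 0.0499]
tcp_rot: [-2.07, -2.361, 0.003]
wrist_force: [-8.0, -0.5, 20.4]
width: -0.001
grip_force: 10.4
```

Request:
jog_arm(
  motion=[
    [-1, 0, 0, -10, 0],
    [-1, 0, 0, -35, 0],
    [-1, 0, 0, -35, 0],
    [-1, 0, 0, 0, 5],
    [-1, 0, 0, 0, 5],
    [-1, 0, 0, 0, 0],
    [-1, 0, 0, 0, 0],
  ],
)

```text
time: 6.88
tool_pos: [0.4433, 0.034, 0.1277]
tcp_rot: [-2.266, -2.175, 0.001]
wrist_force: [-0.5, -0.2, -0.3]
width: 0.001
grip_force: 0.0
```

```bash
python3 -c "from h import *;rel('mid')"
```

```text
mid unit xy z [ -62.7 -168.9  127.7] tool-x angle 87.6 tool shift to pivot [168.6  63.6 127.6] tilt [-0.001  0.    -1.   ] F [-0.5 -0.2 -0.3] t 6.8833 q6 0.06135777951651441
```

Request:
jog_arm(
  motion=[
    [-1, 20, 7, 0, 0],
    [-1, 30, 10, 0, 0],
    [-1, 30, 10, 0, 0],
    [-1, 30, 10, 0, 0],
    [-1, 30, 10, 0, 0],
    [-1, 30, 9, 0, 0],
    [-1, 20, 6, 0, 0],
    [-1, 7, 1, 0, 0],
    [-1, 0, 0, 0, 0],
    [-1, 0, 0, 0, 0],
  ],
)

```text
time: 7.72
tool_pos: [0.5144, 0.2272, 0.1271]
tcp_rot: [-2.267, -2.174, 0.004]
wrist_force: [-0.5, -0.0, 1.0]
width: 0.001
grip_force: 0.0
```

```bash
python3 - <<'E'
from h import *
rel('mid')
p,d=bot.read_camera("wrist");cv2.imwrite("pics/w4.png",p[:,:,::-1])
E
```

```text
mid unit xy z [ -0.4  27.5 127.1] tool-x angle 87.6 tool shift to pivot [-27.3   0.6 127.2] tilt [-0.002 -0.001 -1.   ] F [-0.5 -0.   1. ] t 7.7167 q6 0.41416042914707757
```

View pics/w4.png

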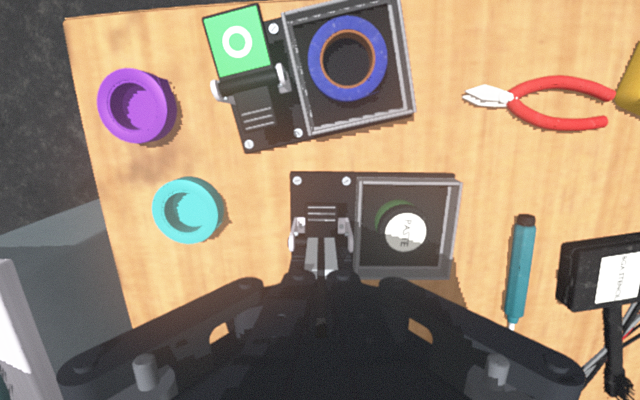

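The tip lines up with the middle unit's tab at (321,215), midway between the cheeks. I'll do the same moves mirrored.

Request:
jog_arm(
  motion=[
    [-1, 0, 0, 30, 0],
    [-1, 0, 0, 30, 0],
    [-1, 0, 0, 12, 0],
    [-1, 0, 0, 6, 0],
    [-1, 0, 0, 6, 0],
    [-1, 0, 0, 6, 0],
    [-1, 0, 0, 6, 0],
    [-1, 0, 0, 5, 0],
    [-1, 0, 0, 0, 0],
  ],
)

```text
time: 8.52
tool_pos: [0.5158, 0.2279, 0.0271]
tcp_rot: [2.27, 2.172, 0.001]
wrist_force: [0.4, 0.3, 0.5]
width: -0.003
grip_force: 0.2
```

Request:
jog_arm(
  motion=[
    [-1, 0, 0, -20, 0],
    [-1, 0, 0, -35, 0],
    [-1, 0, 0, -32, 0],
    [-1, -20, 0, 0, 0],
    [-1, -30, 0, 0, 0],
    [-1, -30, 0, 0, 0],
    [-1, -4, 0, 10, 0],
    [-1, 0, 0, 18, 0],
    [-1, 0, 0, 15, 0],
    [-1, 0, 0, 0, 0],
  ],
)

```text
time: 9.35
tool_pos: [0.5091, 0.1432, 0.0681]
tcp_rot: [-2.268, -2.169, 0.008]
wrist_force: [-0.5, -0.3, -1.0]
width: 0.001
grip_force: 0.0
```

Request:
jog_arm(
  motion=[
    [-1, 12, 0, 0, 0],
    [-1, 12, 0, 0, 0],
    [-1, 10, 0, 0, 0],
    [-1, 10, 0, 0, 0],
    [-1, 10, 0, 0, 0],
    [-1, 10, 0, 0, 0],
    [-1, 10, 0, 0, 0],
    [-1, 10, 0, 0, 0],
    [-1, 6, 0, 0, 0],
    [-1, 0, 0, 0, 0],
  ],
)

```text
time: 10.18
tool_pos: [0.5159, 0.2354, 0.0714]
tcp_rot: [-2.268, -2.173, -0.001]
wrist_force: [-0.1, 0.9, -0.3]
width: -0.0
grip_force: 0.1
```

```bash
python3 - <<'E'
from h import *
rel('mid')
p,d=bot.read_camera("scene");cv2.imwrite("pics/s5.png",cv2.resize(p[150:350,220:460,::-1],None,fx=3,fy=3))
E
```

```text
mid unit xy z [ 0.7 35.7 71.4] tool-x angle 87.5 tool shift to pivot [-35.7  -0.8  71.3] tilt [ 0.     0.001 -1.   ] F [-0.1  0.9 -0.3] t 10.1833 q6 0.42613775114719976
```

View pics/s5.png

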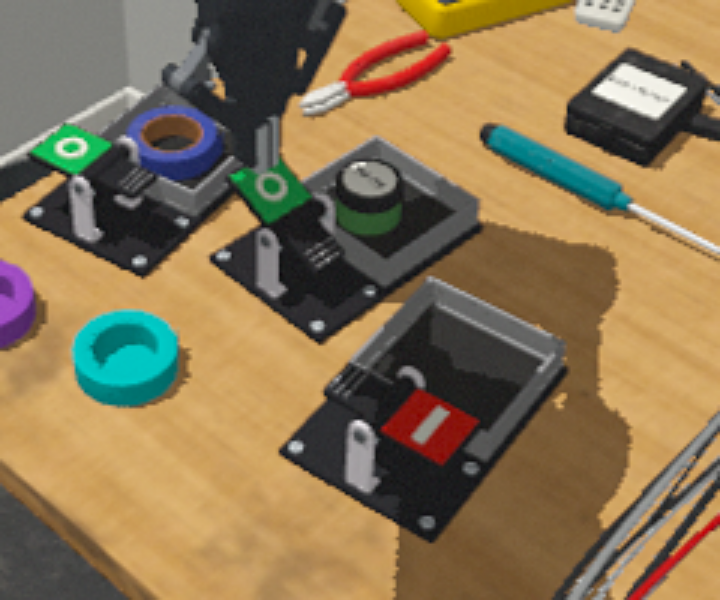

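The right flag lies flat with red up at (430,425). The middle one shows green at (270,190) but still tilts, so I'll press it down.

Request:
jog_arm(
  motion=[
    [-1, 0, 0, 6, 0],
    [-1, 0, 0, 6, 0],
    [-1, 0, 0, 6, 0],
    [-1, 0, 0, 3, 0],
    [-1, 0, 0, 2, 0],
    [-1, 0, 0, 0, 0],
  ],
)

```text
time: 10.73
tool_pos: [0.5155, 0.2332, 0.0501]
tcp_rot: [-2.27, -2.171, 0.003]
wrist_force: [-6.9, -2.9, 15.7]
width: -0.001
grip_force: 8.2
```

Request:
jog_arm(
  motion=[
    [-1, 0, 0, -10, 0],
    [-1, 0, 0, -35, 0],
    [-1, 0, 0, -35, 0],
    [-1, 0, 0, -35, 0],
    [-1, 0, 0, -35, 0],
    [-1, 0, -30, 0, 0],
    [-1, 0, -30, 0, 0],
    [-1, 0, -30, 0, 0],
    [-1, 0, 0, 0, 0],
    [-1, 0, 0, 0, 0],
  ],
)

```text
time: 11.57
tool_pos: [0.4244, 0.2372, 0.1977]
tcp_rot: [2.269, 2.173, -0.001]
wrist_force: [-0.3, 0.6, -1.0]
width: -0.001
grip_force: 0.0
```

```bash
python3 - <<'E'
from h import *
p,d=bot.read_camera("scene");cv2.imwrite("pics/s6.png",cv2.resize(p[150:350,220:460,::-1],None,fx=3,fy=3))
W=cloud("scene",d);p=p.astype(int);R,G,B=p[...,0],p[...,1],p[...,2]
for nm,k,(pv,a),s in(("right red",(R>130)&(G<80)&(B<80),U["right"],-1),("mid green",(G>90)&(R<90)&(B<110),U["mid"],1)):
    c=np.array(pv)+26*s*np.array([-np.sin(np.radians(a)),np.cos(np.radians(a))])
    q=W[k]*1000;q=q[np.hypot(*(q[:,:2]-c).T)<28];q=q[(q[:,2]>20)]
    A=np.c_[q[:,:2]-c,np.ones(len(q))];print(nm,len(q),q.mean(0).round(1),"plane slopes",np.linalg.lstsq(A,q[:,2],rcond=None)[0].round(3))
E
```

```text
right red 371 [442.3  40.6  50.5] plane slopes [-4.0000e-03 -6.0000e-03  5.0522e+01]
mid green 212 [512.6 225.8  50.6] plane slopes [ 3.0000e-03 -1.6000e-02  5.0644e+01]
```

View pics/s6.png

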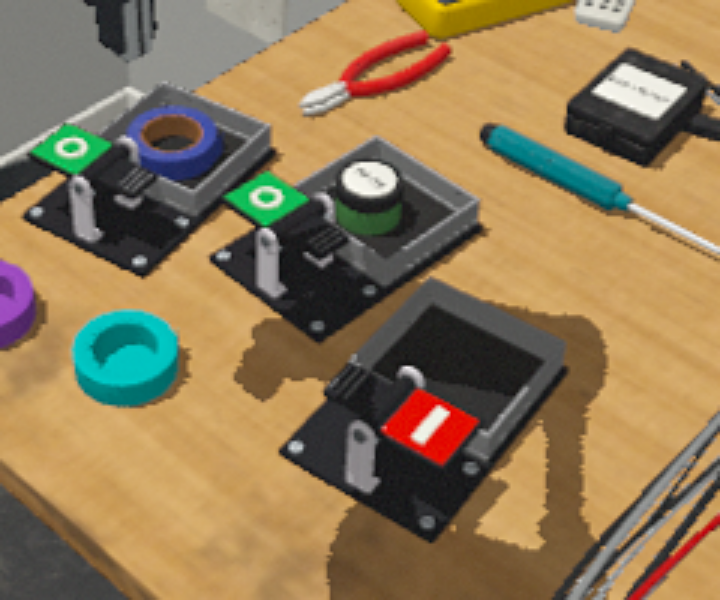

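Both corrected flags lie flat, with faces at 50.5 mm and slopes under 1°: green at (268,197) and red at (430,425). The tape unit's flag, the stock and the tools are where they were, and the arm is clear.

```bash
python3 -c "
from workcell import bot
print(bot.finish_job())"
```

```text
the job is handed in; nothing more can be done
None
```

I turned both wrong flags fully over: the empty tray now shows red, the refilled jar tray shows green, nothing else was disturbed, and I handed the job in at about 12 s.

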